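# Draw the far case's bolt with the chip hook

## Task

Pick up the yellow-handled chip hook and use it to draw the slide bolt on top of the blue case fully open, towards the robot, without the robot itself touching the case. Leave the grey case's bolt shut, then lay the hook flat on the bench and let go of it.

Things in the scene. Friction and masses are not known exactly. Their poses are not given: they have to be found in the camera images.
- hook: Loose flat L-shaped chip hook, 0.24 kg: yellow handle 130 long, 20 wide, 28 tall (mm), 8 mm round steel shank and crook. Origin: handle's centre, 14 mm above the bench as it lies, near the centre of mass. x: along the shank; z up. Shank's axis: y = z = 0; the crook is bent square to +y at x = 300, from y = 0 to 55, z = 0. The red-handled straight drift is not the hook.
- blue_case: Blue steel case, fixed, 240 x 200 x 90 high (mm). Origin: on the bench, mid-foot of its front face, which looks to -x, at the robot. A bolt lies along x on its top at y = 0. From it rises a post: axis x = 145 minus the bolt's joint value, y = 0; 12 thick, up to 153 above the bench, its cap (top 8) orange, 16 wide. All else on it is under 115 high. A grey twin with its own bolt stands to its left or right.
- blue_bolt (a joint): Bolt of the blue case, in m: 0 shut, 0.050 fully drawn (hard stop); grows as the post moves along the case's -x, towards the robot. It starts between 0 and 0.006, needs about 2.5 N to slide and stays where it is left.
- grey_bolt (a joint): The same for the grey case's bolt, which must stay shut (it starts between 0 and 0.006).

How it is judged:
By the outcome, as a careful person would: the job done as asked, in the order asked, and still so for the second after the job is handed in, with the robot touching nothing.
It also fails if it takes over 59 s, if anything falls off the work surface, if the arm or the gripper's body presses on something with over 40 N, if the wrist force passes 120 N, or if a joint passes its speed limit or range.

## Robot

A 6-joint arm with a two-finger parallel gripper is mounted at the origin on the work surface. World frame = base frame: x ahead of the robot, y to its left, z up, the work surface at z = 0. Lengths are in m, angles in rad, forces in N, time in s.
With the tool pointing down it reaches from about 0.35 to 0.975 m from the base axis. Payload 4.9 kg.
Tool frame: the origin (TCP) lies midway between the tips of the shut fingers; the grasp point (between the pads) lies 19 mm behind it; z points along the fingers, y is the direction in which the jaws open and shut (so a half turn about z gives the same grasp; the last joint's range is limited). The gripper opens to 85 mm and grips with 20 to 120 N. Pads are 22 mm wide; open, the fingers measure 114 mm over their backs; the gripper's body (76 mm by 85 mm) begins 54 mm behind the grasp point. The pads swing forward as they close: fully open they stand 13 mm farther back than shut.
Start: joints at [1.223, 0.053, 1.613, -0, 1.476, -0.119], TCP at [0.142, 0.609, 0.231] pointing down, gripper open.
Joint ranges: [-3.01, 3.01], [-1.01, 2.22], [0.06, 2.58], [-1.02, 4.17], [0.09, 2.62], [-3.14, 3.14]. Speed limits (rad/s): [2.57, 2.57, 3.14, 3.14, 3.14, 3.14].

## Interface

Orientations are given as a unit quaternion [w, x, y, z].
In Python, from plant import manip gives the robot as it stands. The module is installed in compiled form; this text tells all that it offers.
- The arm moves only by the tool move_arm, never from a script. Its argument "rows" is a list of rows, each an object of numbers: "tx", "ty", "tz": the shift along the tool's x, y, z in m; "ax", "ay", "az": the turn, a rotation vector about the tool's x, y, z in degrees; "jaw": the closure in counts, from 0 (fully open) to 255 (shut). In form: [{"tx": .., "ty": .., "tz": .., "ax": .., "ay": .., "az": .., "jaw": ..}, ...]. A call has 1 to 12 rows; each row shifts and turns the pose as measured when the row begins, along the tool's axes as they then stand; what a row does not reach is not made up. A row lasts 1/10 s, in which the tool goes at most 50 mm and 8.59 degrees, less where a joint would pass 70% of its speed; a pose out of reach is approached as far as the arm can. A call with a gripper value outside its range is refused whole. The fingers move at their own pace and stop on an object; the grip force is fixed at half the most. Time passes only in rows, so rows that do not move let the fingers close. It gives the time, the measured TCP pose, the force and the opening at its end, in the units of the state.
- manip.state(): the state, without advancing time (a new reading comes with each control period).
- manip.grab_frame(name): name is "side" or "top"; returns a dict with "color" (400x640x3 uint8, red, green, blue), "intrinsics" (3x3 intrinsics, pixels), "R" (3x3) and "t" (3): a world point X has camera coordinates R X + t. Camera axes: x right, y down, z forward; pixel columns grow to the right and rows downward; lengths in m; the calibration is good to about 2 mm. A picture is of the moment at which its call begins. There is no depth.
- manip.job_done(): hands the job in, once; it reports no verdict.
The state is a dict: "time": time; "joint_pos": joint angles; "joint_vel": joint speeds; "joint_efforts": joint torques, N m; "tool_pos": TCP position; "tool_rot": TCP orientation; "contact_force": force on the tool from outside, world axes, zero at the start; "ft_torque": the same for the moment, N m; "gripper_width": opening from 0.0 (shut) to 1.0 (fully open).
Only numpy, scipy, OpenCV 4.12 (cv2) and the standard library are available. Lean on these libraries where they do the work, as an engineer would, in place of code of your own. Each camera call takes 0.05 s, during which the arm holds its last target.

## Working session

There is one attempt and no reset: what is moved stays moved. The work goes in short steps, Python scripts to look and compute and a tool call to move; the robot and the scene stay as the last step left them, time stands still between calls to the robot, and variables do not carry over. Pictures are saved under pics/ and viewed, and the job is handed in when it is done.

Besides the shell and the picture viewer there is one more tool, called after "Emit:" as a command line: name --argument value ..., lists and objects as JSON in quotes. move_arm: Moves the arm, as the interface text tells. Its arguments: {"type":"object","properties":{"rows":{"type":"array"}},"required":["rows"]}

```bash
mkdir -p pics; python3 - <<'E'
from plant import manip
import cv2
s=manip.state();print({k:s[k] for k in('time','tool_pos','tool_rot','gripper_width')})
for n in('side','top'):
    f=manip.grab_frame(n);cv2.imwrite(f'pics/{n}0.png',f['color'][:,:,::-1]);print(n,f['intrinsics'],f['R'],f['t'])
E
```

```text
{'time': 0.0, 'tool_pos': array([0.14155401, 0.60811265, 0.2300681 ]), 'tool_rot': array([-2.27079460e-04,  1.14148393e-01,  9.93463179e-01, -1.00217271e-03]), 'gripper_width': 1.0002766027230445}
side [[509.95737495   0.         326.62028975]
 [  0.         509.95737495 203.35346339]
 [  0.           0.           1.        ]] [[-0.95599464 -0.29246607  0.02319169]
 [-0.19261655  0.56605221 -0.80155085]
 [ 0.22129871 -0.77074541 -0.59747668]] [0.5920118  0.16964735 0.72395526]
top [[429.80648766   0.         318.4404924 ]
 [  0.         429.80648766 201.64730833]
 [  0.           0.           1.        ]] [[-0.02153581 -0.99975738  0.0046245 ]
 [-0.99776487  0.02119976 -0.0633706 ]
 [ 0.06325719 -0.0059789  -0.99797935]] [-0.01660462  0.61736676  0.92859416]
```

View pics/side0.png

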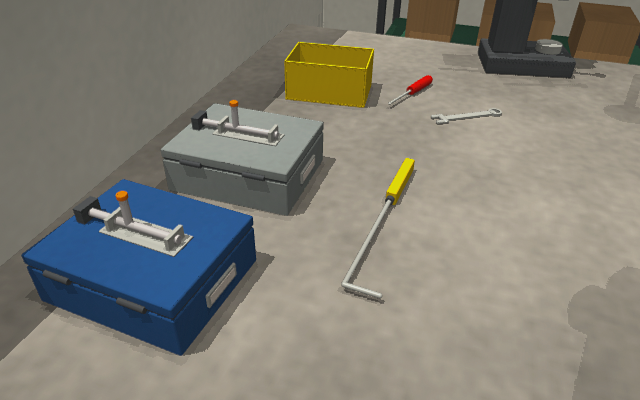

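View pics/top0.png

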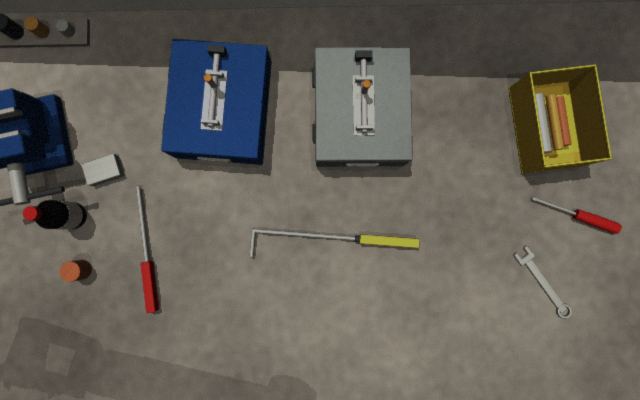

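```bash
cat > h.py <<'E'
import numpy as np,cv2
from plant import manip
def grab(n,tag=None):
    f=manip.grab_frame(n)
    if tag: cv2.imwrite(f'pics/{n}{tag}.png',f['color'][:,:,::-1])
    return f
def ray(f,u,v):
    d=f['R'].T@np.linalg.inv(f['intrinsics'])@np.array([u,v,1.]); return -f['R'].T@f['t'],d/np.linalg.norm(d)
def onz(f,u,v,z):
    c,d=ray(f,u,v); return c+d*(z-c[2])/d[2]
def tri(fa,a,fb,b):
    c1,d1=ray(fa,*a);c2,d2=ray(fb,*b)
    s=np.linalg.lstsq(np.c_[d1,-d2],c2-c1,rcond=None)[0]
    p,q=c1+s[0]*d1,c2+s[1]*d2; return (p+q)/2,np.linalg.norm(p-q)
def blobs(f,lo,hi,amin=15):
    h=cv2.cvtColor(f['color'],cv2.COLOR_RGB2HSV); m=cv2.inRange(h,lo,hi)
    cs,_=cv2.findContours(m,cv2.RETR_EXTERNAL,cv2.CHAIN_APPROX_NONE)
    return [c for c in cs if cv2.contourArea(c)>amin]
def proj(f,X):
    p=f['intrinsics']@(f['R']@np.array(X)+f['t']); return p[:2]/p[2]
Y=((24,120,90),(34,255,255)); O=((6,170,100),(18,255,255)); B=((100,120,40),(125,255,255))
E
python3 - <<'E'
from h import *
for n in('side','top'):
    f=grab(n)
    for nm,c in(('Y',Y),('O',O),('B',B)):
        for b in blobs(f,*c):
            r=cv2.minAreaRect(b); print(n,nm,np.round(r[0],1),np.round(r[1],1),round(r[2],1),cv2.contourArea(b))
            if n=='top':
                z={'Y':.028,'O':.153,'B':.09}[nm]
                for p in [r[0],*cv2.boxPoints(r)]: print('   ',np.round(onz(f,*p,z),4))
E
```

```text
side Y [399.8 180.1] [13.6 49.6] 27.6 510.0
side Y [327.4  73.4] [88.7 59.1] 5.6 4819.5
side O [121.5 195.5] [ 9. 11.] 90.0 83.0
side O [233. 103.] [6. 8.] 90.0 38.0
side B [139.2 255.1] [218.8 155.5] 21.6 22573.5
top Y [389.3 240.9] [59.3  9.5] 4.4 477.5
    [ 0.5274 -0.182   0.028 ]
    [ 0.5235 -0.1167  0.028 ]
    [ 0.544  -0.1189  0.028 ]
    [ 0.5314 -0.2473  0.028 ]
    [ 0.5109 -0.245   0.028 ]
top Y [570.3 115.5] [99. 68.] 81.1 6385.0
    [ 0.7962 -0.5931  0.028 ]
    [ 0.8971 -0.5066  0.028 ]
    [ 0.9181 -0.6586  0.028 ]
    [ 0.6966 -0.6786  0.028 ]
    [ 0.6764 -0.5288  0.028 ]
top O [366.3  83.4] [6.3 6.7] 26.6 28.5
    [ 0.8351 -0.1263  0.153 ]
    [ 0.8321 -0.1179  0.153 ]
    [ 0.8438 -0.124   0.153 ]
    [ 0.838  -0.1347  0.153 ]
    [ 0.8264 -0.1285  0.153 ]
top O [207.5  77.5] [5. 7.] 90.0 27.0
    [0.8528 0.1797 0.153 ]
    [0.8578 0.1864 0.153 ]
    [0.8576 0.1729 0.153 ]
    [0.8477 0.173  0.153 ]
    [0.848  0.1865 0.153 ]
top B [ 28.2 166.5] [7.6 8. ] 78.7 40.5
    [0.6972 0.5629 0.09  ]
    [0.7035 0.5726 0.09  ]
    [0.7064 0.5566 0.09  ]
    [0.6908 0.5532
[... 222 characters left out ...]
15. 127.] [16. 30.] 90.0 254.5
    [0.7796 0.5917 0.09  ]
    [0.7969 0.6228 0.09  ]
    [0.7957 0.5612 0.09  ]
    [0.7623 0.5605 0.09  ]
    [0.7635 0.622  0.09  ]
top B [ 50.  130.3] [69.5 21.9] 80.5 739.0
    [0.7713 0.5198 0.09  ]
    [0.8401 0.555  0.09  ]
    [0.8468 0.5107 0.09  ]
    [0.7032 0.4849 0.09  ]
    [0.6967 0.5288 0.09  ]
top B [ 7.  98.4] [18.3 15.5] 85.6 234.0
    [0.8398 0.6094 0.09  ]
    [0.8581 0.6273 0.09  ]
    [0.86   0.5955 0.09  ]
    [0.8215 0.5917 0.09  ]
    [0.8196 0.6234 0.09  ]
top B [213.9  98.5] [ 96.3 114.3] 4.9 10633.0
    [0.8311 0.1825 0.09  ]
    [0.7228 0.2915 0.09  ]
    [0.9626 0.2716 0.09  ]
    [0.9411 0.0716 0.09  ]
    [0.7018 0.0949 0.09  ]
```

```bash
python3 - <<'E'
import cv2
a=cv2.imread('pics/top0.png');cv2.imwrite('pics/topz.png',cv2.resize(a[30:270,150:430],None,fx=2.5,fy=2.5,interpolation=cv2.INTER_CUBIC))
E
```

```text
(no output)
```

View pics/topz.png

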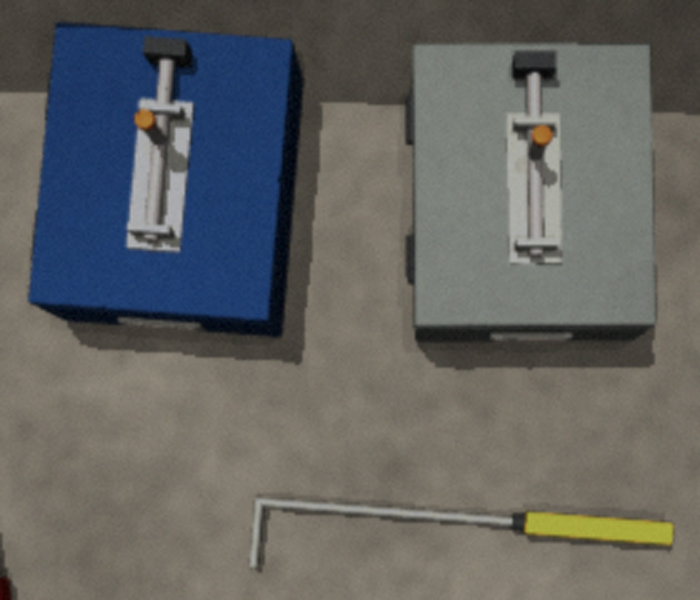

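```bash
cat >> h.py <<'E'
from scipy.spatial.transform import Rotation as Ro
def toolR(s): w=s['tool_rot']; return Ro.from_quat([w[1],w[2],w[3],w[0]])
def delta(target,psi=None):
    "tool-frame shift and turn to reach target TCP with tool down and tool-y yaw psi(deg)"
    s=manip.state();R=toolR(s)
    d=R.inv().apply(np.array(target)-s['tool_pos'])
    out={'shift_mm':np.round(d*1000,1)}
    if psi is not None:
        p=np.radians(psi);y=np.array([np.cos(p),np.sin(p),0]);z=np.array([0,0,-1.]);x=np.cross(y,z)
        Rt=Ro.from_matrix(np.c_[x,y,z]); out['turn']=np.round((R.inv()*Rt).as_rotvec(degrees=True),2)
        out['shift_after']=np.round(Rt.inv().apply(np.array(target)-s['tool_pos'])*1000,1)
    print(out, 'pos',np.round(s['tool_pos'],4),'t',round(s['time'],2),'F',np.round(s['contact_force'],2),'w',round(s['gripper_width'],3))
E
python3 - <<'E'
from h import *
ft=grab('top');fs=grab('side')
for a,b in(((207.5,77.5),(121.5,195.5)),((366.3,83.4),(233,103))): print('cap',tri(ft,a,fs,b))
print('handle', tri(ft,(389.3,240.9),fs,(399.8,180.1)))
for p in((253,231),(252,256),(358,238.5)): print('crook',onz(ft,*p,.014))
# side check of crook
for p in((346,288),(382,298)): print('crook side',onz(fs,*p,.014))
delta([.5274,-.182,.15],-5.6)
E
```

```text
cap (array([0.85529232, 0.18136452, 0.14722774]), np.float64(0.0008612464243589636))
cap (array([ 0.83781027, -0.12697612,  0.1463274 ]), np.float64(0.0009258760159113465))
handle (array([ 0.52809772, -0.18494944,  0.00966501]), np.float64(0.0023447616289351113))
crook [0.5553667  0.11602776 0.014     ]
crook [0.50054258 0.11887851 0.014     ]
crook [ 0.53384923 -0.11541855  0.014     ]
crook side [0.55182477 0.12523892 0.014     ]
crook side [0.49785777 0.12795037 0.014     ]
{'shift_mm': array([-555. , -682.3,   81.3]), 'turn': array([-4.000e-02,  2.000e-02,  8.249e+01]), 'shift_after': array([-749.1,  461. ,   80.9])} pos [0.1417 0.6085 0.2309] t 0.3 F [-1.24 -0.3  -0.74] w 0.999
```

Emit:
move_arm --rows '[{"az": 8.2, "jaw": 0}, {"az": 8.2, "jaw": 0}, {"az": 8.2, "jaw": 0}, {"az": 8.2, "jaw": 0}, {"az": 8.2, "jaw": 0}, {"az": 8.2, "jaw": 0}, {"az": 8.2, "jaw": 0}, {"az": 8.2, "jaw": 0}, {"az": 8.2, "jaw": 0}, {"az": 8.2, "jaw": 0}]'

```text
schema error: expected keys tx, ty, tz, ax, ay, az, jaw
```

```bash
python3 -c "
from h import *
delta([.5274,-.182,.15],-5.4)"
```

```text
{'shift_mm': array([-555. , -682.3,   81.3]), 'turn': array([-4.000e-02,  2.000e-02,  8.229e+01]), 'shift_after': array([-750.7,  458.4,   80.9])} pos [0.1417 0.6085 0.2309] t 0.3 F [-1.24 -0.3  -0.74] w 0.999
```

Emit:
move_arm --rows '[{"tx": 0, "ty": 0, "tz": 0, "ax": 0, "ay": 0, "az": 8.3, "jaw": 0}, {"tx": 0, "ty": 0, "tz": 0, "ax": 0, "ay": 0, "az": 8.3, "jaw": 0}, {"tx": 0, "ty": 0, "tz": 0, "ax": 0, "ay": 0, "az": 8.3, "jaw": 0}, {"tx": 0, "ty": 0, "tz": 0, "ax": 0, "ay": 0, "az": 8.3, "jaw": 0}, {"tx": 0, "ty": 0, "tz": 0, "ax": 0, "ay": 0, "az": 8.3, "jaw": 0}, {"tx": 0, "ty": 0, "tz": 0, "ax": 0, "ay": 0, "az": 8.3, "jaw": 0}, {"tx": 0, "ty": 0, "tz": 0, "ax": 0, "ay": 0, "az": 8.3, "jaw": 0}, {"tx": 0, "ty": 0, "tz": 0, "ax": 0, "ay": 0, "az": 8.3, "jaw": 0}, {"tx": 0, "ty": 0, "tz": 0, "ax": 0, "ay": 0, "az": 8.3, "jaw": 0}, {"tx": 0, "ty": 0, "tz": 0, "ax": 0, "ay": 0, "az": 8.3, "jaw": 0}]'

```text
time: 1.3
tool_pos: [0.1414, 0.6079, 0.2295]
tool_rot: [0.001, 0.761, 0.649, -0.001]
contact_force: [-0.3, -0.6, 0.8]
gripper_width: 1.002
```

```bash
python3 -c "
from h import *
delta([.5274,-.182,.15],-5.4)"
```

```text
{'shift_mm': array([-719.3,  505.1,   81.3]), 'turn': array([-0.04,  0.16, -3.62]), 'shift_after': array([-750. ,  458.6,   79.5])} pos [0.1414 0.6079 0.2295] t 1.3 F [-0.34 -0.6   0.84] w 1.002
```

Emit:
move_arm --rows '[{"tx": 0, "ty": 0, "tz": 0, "ax": 0, "ay": 0, "az": -3.6, "jaw": 0}, {"tx": -0.041, "ty": 0.025, "tz": 0, "ax": 0, "ay": 0, "az": 0, "jaw": 0}, {"tx": -0.041, "ty": 0.025, "tz": 0, "ax": 0, "ay": 0, "az": 0, "jaw": 0}, {"tx": -0.041, "ty": 0.025, "tz": 0, "ax": 0, "ay": 0, "az": 0, "jaw": 0}, {"tx": -0.041, "ty": 0.025, "tz": 0, "ax": 0, "ay": 0, "az": 0, "jaw": 0}, {"tx": -0.041, "ty": 0.025, "tz": 0, "ax": 0, "ay": 0, "az": 0, "jaw": 0}, {"tx": -0.041, "ty": 0.025, "tz": 0, "ax": 0, "ay": 0, "az": 0, "jaw": 0}, {"tx": -0.041, "ty": 0.025, "tz": 0, "ax": 0, "ay": 0, "az": 0, "jaw": 0}, {"tx": -0.041, "ty": 0.025, "tz": 0, "ax": 0, "ay": 0, "az": 0, "jaw": 0}, {"tx": -0.041, "ty": 0.025, "tz": 0, "ax": 0, "ay": 0, "az": 0, "jaw": 0}, {"tx": -0.041, "ty": 0.025, "tz": 0, "ax": 0, "ay": 0, "az": 0, "jaw": 0}, {"tx": -0.041, "ty": 0.025, "tz": 0, "ax": 0, "ay": 0, "az": 0, "jaw": 0}]'

```text
time: 2.5
tool_pos: [0.3784, 0.1208, 0.23]
tool_rot: [0.003, 0.735, 0.678, 0.001]
contact_force: [1.4, 0.4, -0.2]
gripper_width: 0.998
```

```bash
python3 -c "
from h import *
delta([.5274,-.182,.15],-5.4)"
```

```text
{'shift_mm': array([-289.5,  172.7,   81.4]), 'turn': array([0.32, 0.1 , 0.72]), 'shift_after': array([-287.4,  176.8,   80. ])} pos [0.3784 0.1208 0.23  ] t 2.5 F [ 1.39  0.42 -0.19] w 0.998
```

Emit:
move_arm --rows '[{"tx": -0.041, "ty": 0.025, "tz": 0.01, "ax": 0, "ay": 0, "az": 0.7, "jaw": 0}, {"tx": -0.041, "ty": 0.025, "tz": 0.01, "ax": 0, "ay": 0, "az": 0, "jaw": 0}, {"tx": -0.041, "ty": 0.025, "tz": 0.01, "ax": 0, "ay": 0, "az": 0, "jaw": 0}, {"tx": -0.041, "ty": 0.025, "tz": 0.01, "ax": 0, "ay": 0, "az": 0, "jaw": 0}, {"tx": -0.041, "ty": 0.025, "tz": 0.01, "ax": 0, "ay": 0, "az": 0, "jaw": 0}, {"tx": -0.041, "ty": 0.025, "tz": 0.01, "ax": 0, "ay": 0, "az": 0, "jaw": 0}, {"tx": -0.035, "ty": 0.02, "tz": 0.01, "ax": 0, "ay": 0, "az": 0, "jaw": 0}, {"tx": 0, "ty": 0, "tz": 0, "ax": 0, "ay": 0, "az": 0, "jaw": 0}]'

```text
time: 3.3
tool_pos: [0.5246, -0.1882, 0.1636]
tool_rot: [0.006, 0.743, 0.669, 0.005]
contact_force: [0.5, 0.3, 0.8]
gripper_width: 1.001
```

```bash
python3 -c "
from h import *
delta([.5274,-.182,.004],-5.4)"
```

```text
{'shift_mm': array([  6.6,  -0.4, 159.6]), 'turn': array([ 0.91,  0.05, -0.55]), 'shift_after': array([  6.4,   2.2, 159.6])} pos [ 0.5246 -0.1882  0.1636] t 3.3 F [0.47 0.25 0.75] w 1.001
```

Emit:
move_arm --rows '[{"tx": 0.006, "ty": 0.002, "tz": 0, "ax": 0.9, "ay": 0, "az": -0.5, "jaw": 0}, {"tx": 0, "ty": 0, "tz": 0.035, "ax": 0, "ay": 0, "az": 0, "jaw": 0}, {"tx": 0, "ty": 0, "tz": 0.035, "ax": 0, "ay": 0, "az": 0, "jaw": 0}, {"tx": 0, "ty": 0, "tz": 0.03, "ax": 0, "ay": 0, "az": 0, "jaw": 0}, {"tx": 0, "ty": 0, "tz": 0, "ax": 0, "ay": 0, "az": 0, "jaw": 0}]'

```text
time: 3.8
tool_pos: [0.5294, -0.1789, 0.0645]
tool_rot: [0.002, 0.739, 0.674, 0.001]
contact_force: [-0.7, 0.2, -1.4]
gripper_width: 1.003
```

```bash
python3 -c "
from h import *
delta([.5274,-.182,.004],-5.4)
grab('top','1');grab('side','1')"
```

```text
{'shift_mm': array([-3.2, -1.9, 60.5]), 'turn': array([0.18, 0.08, 0.19]), 'shift_after': array([-3.3, -1.7, 60.5])} pos [ 0.5294 -0.1789  0.0645] t 3.8 F [-0.73  0.24 -1.38] w 1.003
```

View pics/side1.png

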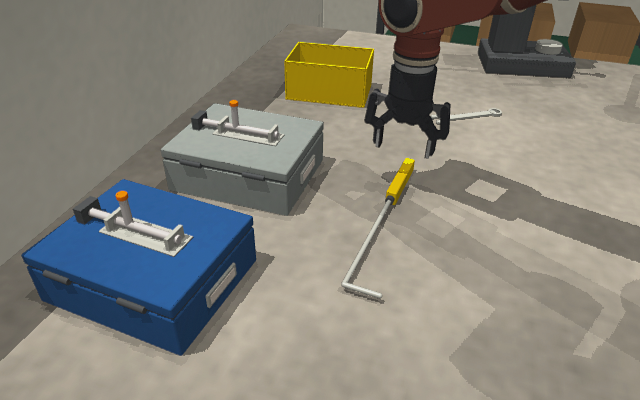

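View pics/top1.png

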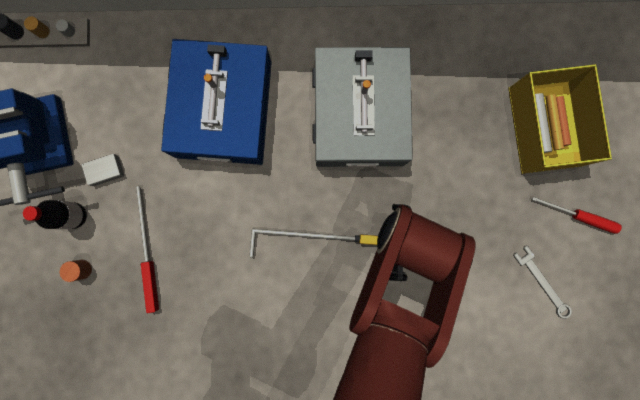

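Emit:
move_arm --rows '[{"tx": -0.002, "ty": -0.002, "tz": 0.025, "ax": 0, "ay": 0, "az": 0, "jaw": 0}, {"tx": 0, "ty": 0, "tz": 0.02, "ax": 0, "ay": 0, "az": 0, "jaw": 0}, {"tx": 0, "ty": 0, "tz": 0.009, "ax": 0, "ay": 0, "az": 0, "jaw": 0}, {"tx": 0, "ty": 0, "tz": 0, "ax": 0, "ay": 0, "az": 0, "jaw": 0}]'

```text
time: 4.3
tool_pos: [0.5391, -0.1842, 0.026]
tool_rot: [0.014, 0.737, 0.675, 0.005]
contact_force: [0.4, -0.1, 0.5]
gripper_width: 0.996
```

```bash
python3 -c "
from h import *
delta([.5274,-.182,.004],-5.4)"
```

```text
{'shift_mm': array([  1.4, -12.5,  21.7]), 'turn': array([1.64, 0.64, 0.39]), 'shift_after': array([  1.1, -11.9,  22. ])} pos [ 0.5391 -0.1842  0.026 ] t 4.3 F [ 0.4  -0.12  0.46] w 0.996
```

Emit:
move_arm --rows '[{"tx": 0.001, "ty": -0.012, "tz": 0.005, "ax": 1.6, "ay": 0.6, "az": 0.4, "jaw": 0}, {"tx": 0, "ty": 0, "tz": 0, "ax": 0, "ay": 0, "az": 0, "jaw": 0}]'

```text
time: 4.5
tool_pos: [0.5286, -0.1827, 0.0238]
tool_rot: [0.002, 0.74, 0.673, 0.0]
contact_force: [-0.5, -0.2, -0.2]
gripper_width: 1.0
```

```bash
python3 -c "
from h import *
delta([.5274,-.182,.004],-5.4)"
```

```text
{'shift_mm': array([ 0.6, -1.3, 19.8]), 'turn': array([ 0.17,  0.1 , -0.01]), 'shift_after': array([ 0.6, -1.3, 19.8])} pos [ 0.5286 -0.1827  0.0238] t 4.5 F [-0.48 -0.23 -0.15] w 1.0
```

Emit:
move_arm --rows '[{"tx": 0, "ty": -0.001, "tz": 0.016, "ax": 0, "ay": 0, "az": 0, "jaw": 0}, {"tx": 0, "ty": 0, "tz": 0, "ax": 0, "ay": 0, "az": 0, "jaw": 0}]'

```text
time: 4.7
tool_pos: [0.5286, -0.1832, 0.0085]
tool_rot: [0.003, 0.74, 0.673, 0.001]
contact_force: [-0.5, 0.6, -0.6]
gripper_width: 1.0
```

```bash
python3 -c "
from h import *
delta([.5274,-.182,.004],-5.4)"
```

```text
{'shift_mm': array([ 1.1, -1.3,  4.5]), 'turn': array([ 0.33,  0.16, -0.02]), 'shift_after': array([ 1.1, -1.3,  4.5])} pos [ 0.5286 -0.1832  0.0085] t 4.7 F [-0.52  0.6  -0.57] w 1.0
```

Emit:
move_arm --rows '[{"tx": 0.001, "ty": -0.001, "tz": 0.004, "ax": 0.3, "ay": 0, "az": 0, "jaw": 120}, {"tx": 0, "ty": 0, "tz": 0, "ax": 0, "ay": 0, "az": 0, "jaw": 255}, {"tx": 0, "ty": 0, "tz": 0, "ax": 0, "ay": 0, "az": 0, "jaw": 255}, {"tx": 0, "ty": 0, "tz": 0, "ax": 0, "ay": 0, "az": 0, "jaw": 255}, {"tx": 0, "ty": 0, "tz": 0, "ax": 0, "ay": 0, "az": 0, "jaw": 255}, {"tx": 0, "ty": 0, "tz": 0, "ax": 0, "ay": 0, "az": 0, "jaw": 255}]'

```text
time: 5.3
tool_pos: [0.5279, -0.1822, 0.0041]
tool_rot: [0.001, 0.74, 0.673, -0.001]
contact_force: [0.1, -1.4, -1.7]
gripper_width: 0.222
```

```bash
python3 -c "
from h import *
delta([.5274,-.182,.2],-5.4)"
```

```text
{'shift_mm': array([  -0.4,   -0.5, -195.9]), 'turn': array([ 0.01,  0.17, -0.03]), 'shift_after': array([   0.2,   -0.5, -195.9])} pos [ 0.5279 -0.1822  0.0041] t 5.3 F [ 0.15 -1.36 -1.69] w 0.222
```

Emit:
move_arm --rows '[{"tx": 0, "ty": 0, "tz": -0.02, "ax": 0, "ay": 0, "az": 0, "jaw": 255}, {"tx": 0, "ty": 0, "tz": -0.04, "ax": 0, "ay": 0, "az": 0, "jaw": 255}, {"tx": 0, "ty": 0, "tz": -0.045, "ax": 0, "ay": 0, "az": 0, "jaw": 255}, {"tx": 0, "ty": 0, "tz": -0.045, "ax": 0, "ay": 0, "az": 0, "jaw": 255}, {"tx": 0, "ty": 0, "tz": -0.045, "ax": 0, "ay": 0, "az": 0, "jaw": 255}, {"tx": 0, "ty": 0, "tz": -0.045, "ax": 0, "ay": 0, "az": 0, "jaw": 255}, {"tx": 0, "ty": 0, "tz": -0.02, "ax": 0, "ay": 0, "az": 0, "jaw": 255}, {"tx": 0, "ty": 0, "tz": 0, "ax": 0, "ay": 0, "az": 0, "jaw": 255}]'

```text
time: 6.1
tool_pos: [0.5236, -0.1795, 0.266]
tool_rot: [-0.006, 0.74, 0.673, -0.004]
contact_force: [0.2, -0.1, -2.3]
gripper_width: 0.221
```

```bash
python3 -c "
from h import *
delta([.5274,-.182,.25],-94.75)
grab('top','2');grab('side','2')"
```

```text
{'shift_mm': array([-2.2,  4.2, 15.9]), 'turn': array([-0.77,  0.55, 89.33]), 'shift_after': array([ 4. ,  2.2, 16. ])} pos [ 0.5236 -0.1795  0.266 ] t 6.1 F [ 0.17 -0.11 -2.31] w 0.221
```

View pics/side2.png

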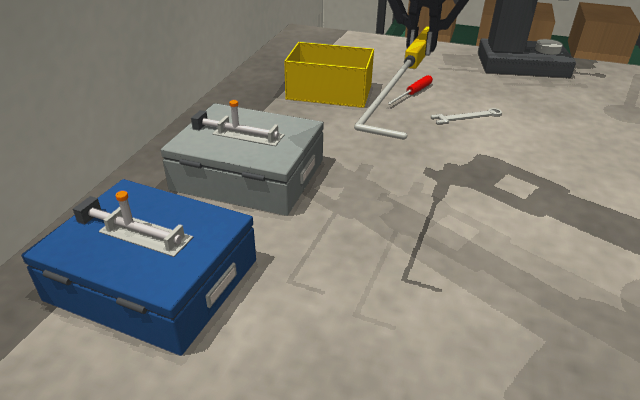

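Hook is held and lifted level (corner at (357,126), tip (405,135)). Now turn it to face the cases.

Emit:
move_arm --rows '[{"tx": 0, "ty": 0, "tz": 0, "ax": 0, "ay": 0, "az": 4, "jaw": 255}, {"tx": 0, "ty": 0, "tz": 0, "ax": 0, "ay": 0, "az": 8, "jaw": 255}, {"tx": 0, "ty": 0, "tz": 0, "ax": 0, "ay": 0, "az": 8, "jaw": 255}, {"tx": 0, "ty": 0, "tz": 0, "ax": 0, "ay": 0, "az": 8, "jaw": 255}, {"tx": 0, "ty": 0, "tz": 0, "ax": 0, "ay": 0, "az": 8, "jaw": 255}, {"tx": 0, "ty": 0, "tz": 0, "ax": 0, "ay": 0, "az": 8, "jaw": 255}, {"tx": 0, "ty": 0, "tz": 0, "ax": 0, "ay": 0, "az": 8, "jaw": 255}, {"tx": 0, "ty": 0, "tz": 0, "ax": 0, "ay": 0, "az": 8, "jaw": 255}, {"tx": 0, "ty": 0, "tz": 0, "ax": 0, "ay": 0, "az": 8, "jaw": 255}, {"tx": 0, "ty": 0, "tz": 0, "ax": 0, "ay": 0, "az": 8, "jaw": 255}, {"tx": 0, "ty": 0, "tz": 0, "ax": 0, "ay": 0, "az": 8, "jaw": 255}, {"tx": 0, "ty": 0, "tz": 0, "ax": 0, "ay": 0, "az": 4, "jaw": 255}]'

```text
time: 7.4
tool_pos: [0.5042, -0.1702, 0.2151]
tool_rot: [-0.017, 0.997, -0.062, -0.043]
contact_force: [-0.1, 0.2, -3.9]
gripper_width: 0.223
```

```bash
python3 -c "
from h import *
delta([.5826,.1755,.24],-94.75)"
```

```text
{'shift_mm': array([  33. , -353.3,  -18.1]), 'turn': array([-1.7 ,  5.05, -2.38]), 'shift_after': array([  49.5, -351. ,  -24.9])} pos [ 0.5042 -0.1702  0.2151] t 7.4 F [-0.05  0.2  -3.89] w 0.223
```

Emit:
move_arm --rows '[{"tx": 0, "ty": 0, "tz": -0.02, "ax": -1.7, "ay": 5, "az": -2.4, "jaw": 255}, {"tx": 0, "ty": 0, "tz": -0.01, "ax": 0, "ay": 0, "az": 0, "jaw": 255}, {"tx": 0, "ty": 0, "tz": 0, "ax": 0, "ay": 0, "az": 0, "jaw": 255}]'

```text
time: 7.7
tool_pos: [0.5014, -0.1688, 0.2338]
tool_rot: [-0.004, 0.999, -0.042, -0.009]
contact_force: [-0.2, -0.7, -3.0]
gripper_width: 0.221
```

```bash
python3 -c "
from h import *
delta([.5826,.1755,.24],-94.75)"
```

```text
{'shift_mm': array([  52.1, -349.9,   -4.8]), 'turn': array([-0.39,  1.02, -0.04]), 'shift_after': array([  52.4, -349.9,   -6.2])} pos [ 0.5014 -0.1688  0.2338] t 7.7 F [-0.22 -0.74 -3.05] w 0.221
```

Emit:
move_arm --rows '[{"tx": 0.003, "ty": -0.02, "tz": -0.005, "ax": -0.4, "ay": 1, "az": 0, "jaw": 255}, {"tx": 0.005, "ty": -0.035, "tz": -0.002, "ax": 0, "ay": 0, "az": 0, "jaw": 255}, {"tx": 0.005, "ty": -0.035, "tz": -0.002, "ax": 0, "ay": 0, "az": 0, "jaw": 255}, {"tx": 0.005, "ty": -0.035, "tz": -0.002, "ax": 0, "ay": 0, "az": 0, "jaw": 255}, {"tx": 0.005, "ty": -0.035, "tz": -0.002, "ax": 0, "ay": 0, "az": 0, "jaw": 255}, {"tx": 0, "ty": 0, "tz": 0, "ax": 0, "ay": 0, "az": 0, "jaw": 255}]'

```text
time: 8.3
tool_pos: [0.5355, -0.0064, 0.2348]
tool_rot: [-0.003, 0.999, -0.046, -0.012]
contact_force: [-0.3, -0.4, -2.7]
gripper_width: 0.219
```

```bash
python3 -c "
from h import *
delta([.5826,.1755,.24],-94.75)"
```

```text
{'shift_mm': array([  30.2, -185.5,   -5.2]), 'turn': array([-0.23,  1.34, -0.5 ]), 'shift_after': array([  31.9, -185.2,   -5.2])} pos [ 0.5355 -0.0064  0.2348] t 8.3 F [-0.26 -0.42 -2.65] w 0.219
```

Emit:
move_arm --rows '[{"tx": 0.006, "ty": -0.035, "tz": -0.005, "ax": -0.2, "ay": 1.3, "az": -0.5, "jaw": 255}, {"tx": 0.006, "ty": -0.035, "tz": -0.002, "ax": 0, "ay": 0, "az": 0, "jaw": 255}, {"tx": 0.006, "ty": -0.035, "tz": -0.002, "ax": 0, "ay": 0, "az": 0, "jaw": 255}, {"tx": 0.006, "ty": -0.035, "tz": -0.002, "ax": 0, "ay": 0, "az": 0, "jaw": 255}, {"tx": 0.006, "ty": -0.035, "tz": -0.002, "ax": 0, "ay": 0, "az": 0, "jaw": 255}, {"tx": 0, "ty": 0, "tz": 0, "ax": 0, "ay": 0, "az": 0, "jaw": 255}, {"tx": 0, "ty": 0, "tz": 0, "ax": 0, "ay": 0, "az": 0, "jaw": 255}]'

```text
time: 9.0
tool_pos: [0.5788, 0.1678, 0.2336]
tool_rot: [0.003, 0.999, -0.044, -0.012]
contact_force: [0.3, -0.5, -2.7]
gripper_width: 0.223
```

```bash
python3 -c "
from h import *
delta([.5826,.1755,.24],-94.75)
grab('top','3');grab('side','3')"
```

```text
{'shift_mm': array([ 3. , -7.9, -6.5]), 'turn': array([ 0.4 ,  1.38, -0.28]), 'shift_after': array([ 3.2, -7.9, -6.4])} pos [0.5788 0.1678 0.2336] t 9.0 F [ 0.27 -0.53 -2.7 ] w 0.223
```

View pics/side3.png

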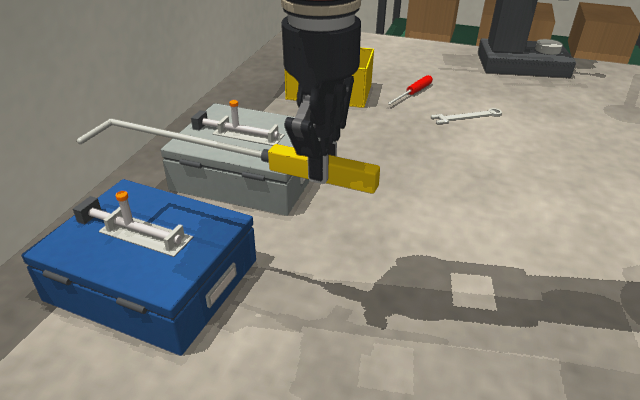

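View pics/top3.png

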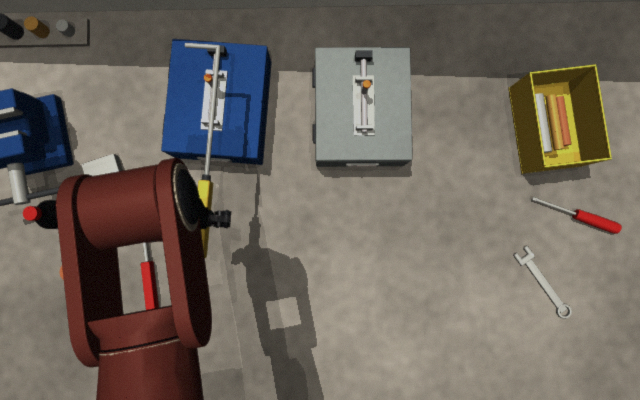

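```bash
python3 -c "
from h import *
ft=grab('top');fs=grab('side')
print(tri(ft,(219,46),fs,(109,123)),tri(ft,(186,45.5),fs,(80,140)))
print(tri(ft,(207.5,77.5),fs,(121.5,195.5)))
s=manip.state();R=toolR(s)
# predicted (hook x=tool x, hook y=-tool y; hook z=-tool z), origin at TCP-0.010 z
for h in([.3,0,-.01],[.3,-.055,-.01]): print(s['tool_pos']+R.apply(h))
"
```

```text
(array([0.8813241 , 0.14026496, 0.23081727]), np.float64(0.001887664364153546)) (array([0.88107012, 0.19651483, 0.23552641]), np.float64(0.001509343076407331))
(array([0.85529232, 0.18136452, 0.14722774]), np.float64(0.0008612464243589636))
[0.87790348 0.13996518 0.23829503]
[0.88283563 0.19474258 0.23796244]
```

Emit:
move_arm --rows '[{"tx": 0.002, "ty": -0.009, "tz": 0, "ax": 0.4, "ay": 1.4, "az": -0.3, "jaw": 255}, {"tx": 0, "ty": 0, "tz": 0.015, "ax": 0, "ay": 0, "az": 0, "jaw": 255}, {"tx": 0, "ty": 0, "tz": 0.015, "ax": 0, "ay": 0, "az": 0, "jaw": 255}, {"tx": 0, "ty": 0, "tz": 0, "ax": 0, "ay": 0.5, "az": 0, "jaw": 255}, {"tx": 0, "ty": 0, "tz": 0, "ax": 0, "ay": 0, "az": 0, "jaw": 255}]'

```text
time: 9.7
tool_pos: [0.5815, 0.1739, 0.2014]
tool_rot: [-0.0, 0.999, -0.044, 0.006]
contact_force: [-0.2, -0.1, -2.8]
gripper_width: 0.221
```

```bash
python3 -c "
from h import *
delta([.5826,.1755,.124],-94.75)
grab('top','4');grab('side','4')
a=cv2.imread('pics/top4.png')[30:180,150:290];b=cv2.imread('pics/side4.png')[90:290,20:300]
cv2.imwrite('pics/t4z.png',cv2.resize(a,None,fx=4,fy=4));cv2.imwrite('pics/s4z.png',cv2.resize(b,None,fx=2.8,fy=2.8))"
```

```text
{'shift_mm': array([-0. , -1.7, 77.4]), 'turn': array([-0.05, -0.74, -0.28]), 'shift_after': array([ 1. , -1.7, 77.4])} pos [0.5815 0.1739 0.2014] t 9.7 F [-0.17 -0.14 -2.82] w 0.221
```

View pics/t4z.png

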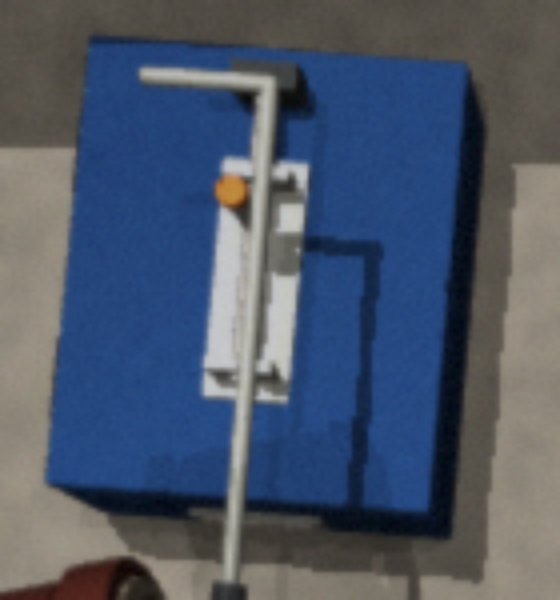

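View pics/s4z.png

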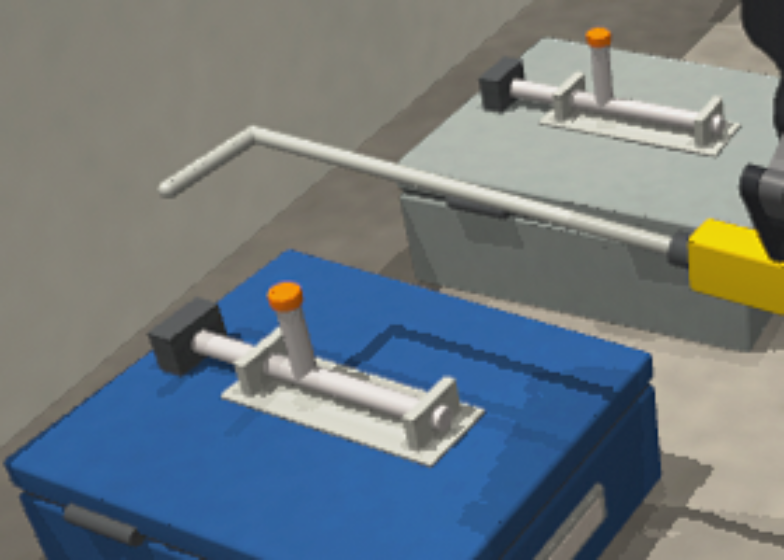

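```bash
python3 -c "
from h import *
ft=grab('top');fs=grab('side')
p,_=tri(ft,(216.5,50.5),fs,(110.7,137.9));q,_=tri(ft,(186.5,48.7),fs,(79.3,157))
c,_=tri(ft,(207.5,77.5),fs,(121.5,195.5))
e=np.array([.9966,-.0828,0]);n=np.array([.0828,.9966,0])
print(p,q,c);print('cap rel corner along e,n',(c-p)@e,(c-p)@n,'tip',(q-p)@e,(q-p)@n)
s=manip.state();R=toolR(s)
print(s['tool_pos']+R.apply([.3,0,-.01]))
"
```

```text
[0.87947272 0.14798164 0.2133879 ] [0.88470126 0.20213044 0.21370276] [0.85529232 0.18136452 0.14722774]
cap rel corner along e,n -0.026862290014627536 0.03126724557803829 tip 0.0007272403707786106 0.05439762160982787
[0.88088411 0.1477771  0.21711   ]
```

Emit:
move_arm --rows '[{"tx": 0, "ty": -0.002, "tz": 0.015, "ax": 0, "ay": -0.3, "az": -0.3, "jaw": 255}, {"tx": 0, "ty": 0, "tz": 0.015, "ax": 0, "ay": 0, "az": 0, "jaw": 255}, {"tx": 0, "ty": 0, "tz": 0.015, "ax": 0, "ay": 0, "az": 0, "jaw": 255}, {"tx": 0, "ty": 0, "tz": 0, "ax": 0, "ay": 0, "az": 0, "jaw": 255}, {"tx": 0, "ty": 0, "tz": 0, "ax": 0, "ay": 0, "az": 0, "jaw": 255}]'

```text
time: 10.4
tool_pos: [0.583, 0.1763, 0.1535]
tool_rot: [-0.001, 0.999, -0.041, 0.004]
contact_force: [0.5, -0.5, -2.3]
gripper_width: 0.223
```

```bash
python3 -c "
from h import *
delta([.5826,.1755,.12],-94.75)
s=manip.state();R=toolR(s)
print(s['tool_pos']+R.apply([.3,0,-.01]))"
```

```text
{'shift_mm': array([-0.7,  0.9, 33.5]), 'turn': array([-0.08, -0.51,  0.06]), 'shift_after': array([-0.4,  0.9, 33.5])} pos [0.583  0.1763 0.1535] t 10.4 F [ 0.51 -0.51 -2.34] w 0.223
[0.8819389  0.15179701 0.16619934]
```

Emit:
move_arm --rows '[{"tx": 0, "ty": 0, "tz": 0.015, "ax": 0, "ay": 0, "az": 0, "jaw": 255}, {"tx": 0, "ty": 0, "tz": 0.014, "ax": 0, "ay": 0, "az": 0, "jaw": 255}, {"tx": 0, "ty": 0, "tz": 0, "ax": 0, "ay": 0, "az": 0, "jaw": 255}, {"tx": 0, "ty": 0, "tz": 0, "ax": 0, "ay": 0, "az": 0, "jaw": 255}]'

```text
time: 10.8
tool_pos: [0.5833, 0.1763, 0.1218]
tool_rot: [-0.001, 0.999, -0.041, 0.004]
contact_force: [-0.4, -0.6, -2.0]
gripper_width: 0.22
```

```bash
python3 -c "
from h import *
delta([.5826,.1755,.12],-94.75)
s=manip.state();R=toolR(s)
print(s['tool_pos']+R.apply([.3,0,-.01]))
grab('top','5');grab('side','5')
a=cv2.imread('pics/top5.png')[30:180,150:290];b=cv2.imread('pics/side5.png')[90:290,20:300]
cv2.imwrite('pics/t5z.png',cv2.resize(a,None,fx=4,fy=4));cv2.imwrite('pics/s5z.png',cv2.resize(b,None,fx=2.8,fy=2.8))"
```

```text
{'shift_mm': array([-0.7,  0.8,  1.8]), 'turn': array([-0.08, -0.5 ,  0.05]), 'shift_after': array([-0.7,  0.8,  1.8])} pos [0.5833 0.1763 0.1218] t 10.8 F [-0.43 -0.58 -2.02] w 0.22
[0.88221964 0.15171073 0.13445904]
```

View pics/t5z.png

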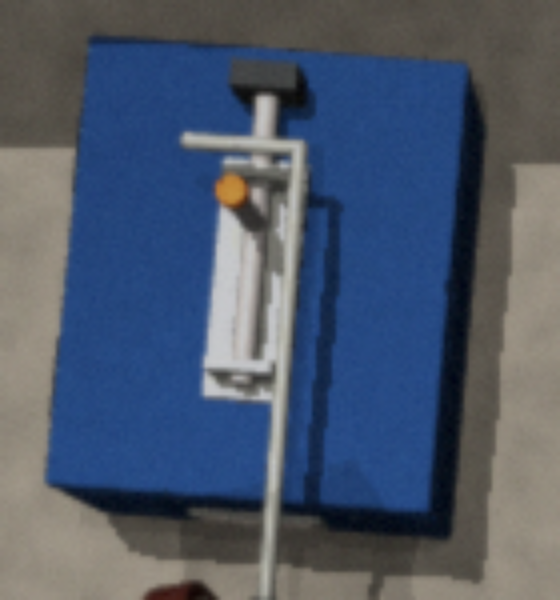

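View pics/s5z.png

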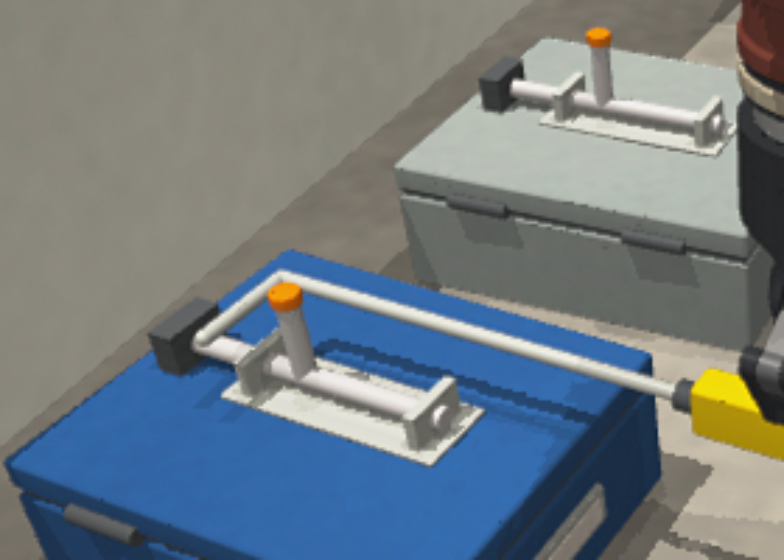

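```bash
python3 -c "
from h import *
ft=grab('top');fs=grab('side')
p,_=tri(ft,(224.7,66.7),fs,(120.4,188.6));q,_=tri(ft,(196.5,64.5),fs,(92.1,212.5))
c,_=tri(ft,(207.5,77.5),fs,(121.5,195.5))
e=np.array([.9966,-.0828,0]);n=np.array([.0828,.9966,0])
print(p,q,c);print('cap rel corner along e,n',(c-p)@e,(c-p)@n,'tip',(q-p)@e,(q-p)@n)
"
```

```text
[0.88191572 0.15097509 0.13230783] [0.88800044 0.20722315 0.12936827] [0.85529232 0.18136452 0.14722774]
cap rel corner along e,n -0.029049128671034492 0.028081689709714103 tip 0.001406688719231202 0.05656063404653083
```

Emit:
move_arm --rows '[{"tx": -0.01, "ty": 0, "tz": 0, "ax": 0, "ay": 0, "az": 0, "jaw": 255}, {"tx": -0.01, "ty": 0, "tz": 0, "ax": 0, "ay": 0, "az": 0, "jaw": 255}, {"tx": -0.01, "ty": 0, "tz": 0, "ax": 0, "ay": 0, "az": 0, "jaw": 255}, {"tx": -0.01, "ty": 0, "tz": 0, "ax": 0, "ay": 0, "az": 0, "jaw": 255}, {"tx": 0, "ty": 0, "tz": 0, "ax": 0, "ay": 0, "az": 0, "jaw": 255}]'

```text
time: 11.5
tool_pos: [0.542, 0.1802, 0.1247]
tool_rot: [-0.001, 0.999, -0.041, 0.008]
contact_force: [0.4, -0.5, -2.6]
gripper_width: 0.22
```

```bash
python3 -c "
from h import *
delta([.5833-.9966*.066,.1763+.066*.0828,.1218],-94.75)
f=grab('top')
for b in blobs(f,*O): r=cv2.minAreaRect(b);print(r[0],onz(f,*r[0],.153))"
```

```text
{'shift_mm': array([-24.5,   0.4,   2.5]), 'turn': array([-0.17, -0.88,  0.06]), 'shift_after': array([-24.5,   0.5,   2.9])} pos [0.542  0.1802 0.1247] t 11.5 F [ 0.39 -0.52 -2.64] w 0.22
(207.0, 89.0) [0.83019494 0.18078064 0.153     ]
(366.5, 84.0) [ 0.83387758 -0.12662775  0.153     ]
```

Emit:
move_arm --rows '[{"tx": -0.004, "ty": 0, "tz": 0.002, "ax": 0, "ay": -0.5, "az": 0, "jaw": 255}, {"tx": -0.007, "ty": 0, "tz": 0, "ax": 0, "ay": 0, "az": 0, "jaw": 255}, {"tx": -0.007, "ty": 0, "tz": 0, "ax": 0, "ay": 0, "az": 0, "jaw": 255}, {"tx": 0, "ty": 0, "tz": 0, "ax": 0, "ay": 0, "az": 0, "jaw": 255}]'

```text
time: 11.95
tool_pos: [0.5249, 0.1818, 0.1237]
tool_rot: [-0.002, 0.999, -0.041, 0.005]
contact_force: [1.2, 0.0, -1.9]
gripper_width: 0.227
```

```bash
python3 -c "
from h import *
delta([.5833-.9966*.066,.1763+.066*.0828,.1218],-94.75)
f=grab('top')
for b in blobs(f,*O): r=cv2.minAreaRect(b);print(r[0],onz(f,*r[0],.153))"
```

```text
{'shift_mm': array([-7.4,  0.6,  1.8]), 'turn': array([-0.22, -0.61,  0.04]), 'shift_after': array([-7.3,  0.6,  1.9])} pos [0.5249 0.1818 0.1237] t 11.95 F [ 1.21  0.   -1.94] w 0.227
(206.0, 98.0) [0.8126028  0.18279063 0.153     ]
(366.0, 84.0) [ 0.83389684 -0.12566256  0.153     ]
```

Emit:
move_arm --rows '[{"tx": -0.005, "ty": 0, "tz": 0, "ax": 0, "ay": -0.3, "az": 0, "jaw": 255}, {"tx": -0.004, "ty": 0, "tz": 0, "ax": 0, "ay": 0, "az": 0, "jaw": 255}]'

```text
time: 12.2
tool_pos: [0.5181, 0.1825, 0.1245]
tool_rot: [-0.002, 0.999, -0.041, 0.006]
contact_force: [13.1, -0.3, -2.1]
gripper_width: 0.221
```

Emit:
move_arm --rows '[{"tx": -0.004, "ty": 0, "tz": 0, "ax": 0, "ay": 0, "az": 0, "jaw": 255}]'

```text
time: 12.3
tool_pos: [0.518, 0.1829, 0.1263]
tool_rot: [-0.003, 0.999, -0.041, 0.011]
contact_force: [17.5, 0.2, -5.0]
gripper_width: 0.221
```

Emit:
move_arm --rows '[{"tx": -0.004, "ty": 0, "tz": 0, "ax": 0, "ay": 0, "az": 0, "jaw": 255}]'

```text
time: 12.4
tool_pos: [0.5181, 0.1831, 0.1283]
tool_rot: [-0.003, 0.999, -0.042, 0.017]
contact_force: [15.1, -0.6, -4.3]
gripper_width: 0.219
```

```bash
python3 -c "
from h import *
delta([.5833-.9966*.066,.1763+.066*.0828,.1218],-94.75)
f=grab('top')
for b in blobs(f,*O): r=cv2.minAreaRect(b);print(r[0],onz(f,*r[0],.153))"
```

```text
{'shift_mm': array([-0.7,  1.5,  6.5]), 'turn': array([-0.46, -1.94, -0.05]), 'shift_after': array([-0.5,  1.4,  6.5])} pos [0.5181 0.1831 0.1283] t 12.4 F [15.11 -0.57 -4.32] w 0.219
(205.50003051757812, 100.5000228881836) [0.80773312 0.18377434 0.153     ]
(366.5, 84.0) [ 0.83387758 -0.12662775  0.153     ]
```

Emit:
move_arm --rows '[{"tx": 0.008, "ty": 0, "tz": 0.003, "ax": -0.4, "ay": -1.0, "az": 0, "jaw": 255}, {"tx": 0.008, "ty": 0, "tz": 0, "ax": 0, "ay": 0, "az": 0, "jaw": 255}, {"tx": 0, "ty": 0, "tz": 0, "ax": 0, "ay": 0, "az": 0, "jaw": 255}]'

```text
time: 12.75
tool_pos: [0.5337, 0.1818, 0.1264]
tool_rot: [-0.0, 0.999, -0.042, 0.007]
contact_force: [0.8, -0.2, -2.3]
gripper_width: 0.223
```

```bash
python3 -c "
from h import *
delta([.5181+.9966*.016,.1831-.016*.0828,.26],-94.75)
s=manip.state();R=toolR(s)
print(s['tool_pos']+R.apply([.3,0,-.01]))
grab('top','6');grab('side','6')
a=cv2.imread('pics/top6.png')[30:180,150:290];b=cv2.imread('pics/side6.png')[90:290,20:300]
cv2.imwrite('pics/t6z.png',cv2.resize(a,None,fx=4,fy=4));cv2.imwrite('pics/s6z.png',cv2.resize(b,None,fx=2.8,fy=2.8))"
```

```text
{'shift_mm': array([   2.3,   -0.2, -133.6]), 'turn': array([-0.06, -0.83, -0.08]), 'shift_after': array([   0.4,   -0. , -133.6])} pos [0.5337 0.1818 0.1264] t 12.75 F [ 0.79 -0.2  -2.3 ] w 0.223
[0.8324434  0.15654462 0.14072985]
```

View pics/t6z.png

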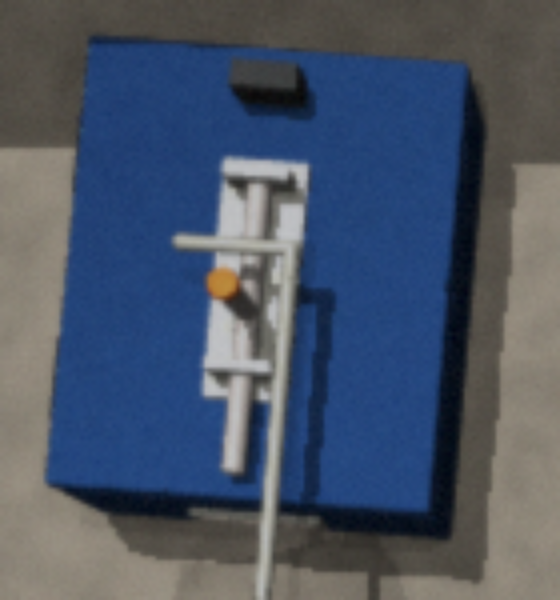

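View pics/s6z.png

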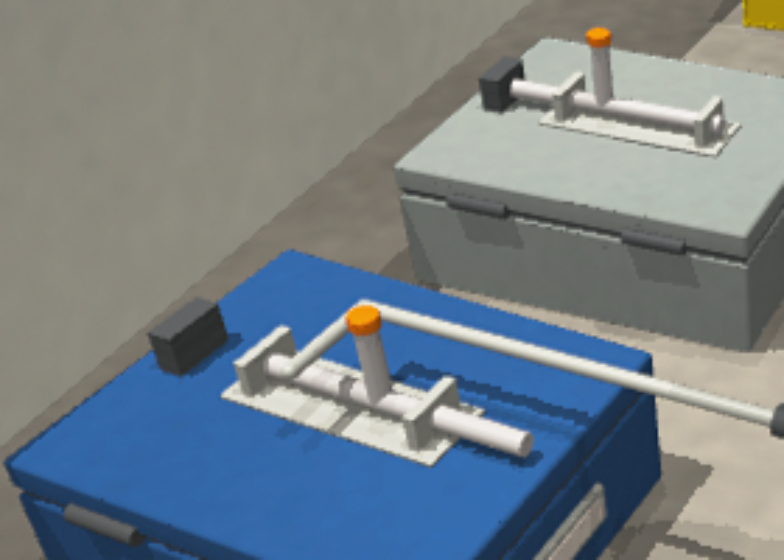

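Emit:
move_arm --rows '[{"tx": 0.002, "ty": 0, "tz": -0.012, "ax": 0, "ay": -0.4, "az": 0, "jaw": 255}, {"tx": 0.001, "ty": 0, "tz": -0.015, "ax": 0, "ay": 0, "az": 0, "jaw": 255}, {"tx": 0.001, "ty": 0, "tz": -0.02, "ax": 0, "ay": 0, "az": 0, "jaw": 255}, {"tx": 0, "ty": 0, "tz": -0.03, "ax": 0, "ay": 0, "az": 0, "jaw": 255}, {"tx": 0, "ty": 0, "tz": -0.03, "ax": 0, "ay": 0, "az": 0, "jaw": 255}, {"tx": 0, "ty": 0, "tz": 0, "ax": 0, "ay": 0, "az": 0, "jaw": 255}]'

```text
time: 13.45
tool_pos: [0.5346, 0.1818, 0.2411]
tool_rot: [-0.0, 0.999, -0.041, 0.002]
contact_force: [0.3, -0.4, -1.3]
gripper_width: 0.219
```

```bash
python3 -c "
from h import *
delta([.50,-.15,.26],-5)
f=grab('top')
for b in blobs(f,*O): r=cv2.minAreaRect(b);print(r[0],onz(f,*r[0],.153))"
```

```text
{'shift_mm': array([ -6.8, 333.5, -19.3]), 'turn': array([  0.17,  -0.27, -89.76]), 'shift_after': array([-333.5,   -5.5,  -18.9])} pos [0.5346 0.1818 0.2411] t 13.45 F [ 0.28 -0.45 -1.27] w 0.219
(366.0, 84.0) [ 0.83389684 -0.12566256  0.153     ]
```

Emit:
move_arm --rows '[{"tx": 0, "ty": 0.02, "tz": -0.015, "ax": 0, "ay": 0, "az": 0, "jaw": 255}, {"tx": 0, "ty": 0.035, "tz": -0.003, "ax": 0, "ay": 0, "az": 0, "jaw": 255}, {"tx": -0.003, "ty": 0.035, "tz": -0.003, "ax": 0, "ay": 0, "az": 0, "jaw": 255}, {"tx": -0.003, "ty": 0.035, "tz": -0.003, "ax": 0, "ay": 0, "az": 0, "jaw": 255}, {"tx": -0.003, "ty": 0.035, "tz": -0.003, "ax": 0, "ay": 0, "az": 0, "jaw": 255}, {"tx": -0.003, "ty": 0.035, "tz": -0.003, "ax": 0, "ay": 0, "az": 0, "jaw": 255}, {"tx": -0.003, "ty": 0.035, "tz": -0.003, "ax": 0, "ay": 0, "az": 0, "jaw": 255}, {"tx": -0.003, "ty": 0.035, "tz": -0.003, "ax": 0, "ay": 0, "az": 0, "jaw": 255}, {"tx": -0.003, "ty": 0.035, "tz": -0.003, "ax": 0, "ay": 0, "az": 0, "jaw": 255}, {"tx": 0, "ty": 0.02, "tz": -0.002, "ax": 0, "ay": 0, "az": 0, "jaw": 255}, {"tx": 0, "ty": 0, "tz": 0, "ax": 0, "ay": 0, "az": 0, "jaw": 255}]'

```text
time: 14.6
tool_pos: [0.4753, -0.1449, 0.2598]
tool_rot: [-0.002, 0.999, -0.039, -0.014]
contact_force: [1.0, -0.5, -3.2]
gripper_width: 0.222
```

```bash
python3 -c "
from h import *
delta([.50,-.15,.26],-5)"
```

```text
{'shift_mm': array([25. ,  3.2, -0.9]), 'turn': array([ -1.38,   1.14, -89.51]), 'shift_after': array([-3. , 25.1, -0.2])} pos [ 0.4753 -0.1449  0.2598] t 14.6 F [ 0.99 -0.52 -3.23] w 0.222
```

Emit:
move_arm --rows '[{"tx": 0, "ty": 0, "tz": 0, "ax": -0.3, "ay": 1.5, "az": -3, "jaw": 255}, {"tx": 0, "ty": 0, "tz": -0.002, "ax": 0, "ay": 0, "az": -6.5, "jaw": 255}, {"tx": 0, "ty": 0, "tz": -0.002, "ax": 0, "ay": 0, "az": -7, "jaw": 255}, {"tx": 0, "ty": 0, "tz": -0.002, "ax": 0, "ay": 0, "az": -7, "jaw": 255}, {"tx": 0, "ty": 0, "tz": -0.002, "ax": 0, "ay": 0, "az": -7, "jaw": 255}, {"tx": 0, "ty": 0, "tz": -0.002, "ax": 0, "ay": 0, "az": -7, "jaw": 255}, {"tx": 0, "ty": 0, "tz": 0, "ax": 0, "ay": 0, "az": 0, "jaw": 255}]'

```text
time: 15.3
tool_pos: [0.4707, -0.1382, 0.2573]
tool_rot: [-0.007, 0.955, 0.297, -0.007]
contact_force: [0.1, -0.4, -2.6]
gripper_width: 0.218
```

```bash
python3 -c "
from h import *
delta([.50,-.15,.26],-5)"
```

```text
{'shift_mm': array([17.4, 26.3, -3.3]), 'turn': array([-1.230e+00,  3.000e-02, -5.041e+01]), 'shift_after': array([-9.2, 30.2, -2.7])} pos [ 0.4707 -0.1382  0.2573] t 15.3 F [ 0.11 -0.36 -2.64] w 0.218
```

Emit:
move_arm --rows '[{"tx": 0.003, "ty": 0.005, "tz": 0, "ax": -1, "ay": 0.3, "az": -4, "jaw": 255}, {"tx": 0.002, "ty": 0.004, "tz": -0.002, "ax": 0, "ay": 0, "az": -7, "jaw": 255}, {"tx": 0.001, "ty": 0.004, "tz": -0.002, "ax": 0, "ay": 0, "az": -7, "jaw": 255}, {"tx": 0, "ty": 0.004, "tz": -0.002, "ax": 0, "ay": 0, "az": -7, "jaw": 255}, {"tx": 0, "ty": 0.004, "tz": -0.002, "ax": 0, "ay": 0, "az": -7, "jaw": 255}, {"tx": 0, "ty": 0.004, "tz": -0.002, "ax": 0, "ay": 0, "az": -7, "jaw": 255}, {"tx": 0, "ty": 0, "tz": 0, "ax": 0, "ay": 0, "az": -6, "jaw": 255}, {"tx": 0, "ty": 0, "tz": 0, "ax": 0, "ay": 0, "az": 0, "jaw": 255}]'

```text
time: 16.1
tool_pos: [0.4918, -0.1439, 0.2569]
tool_rot: [-0.008, 0.764, 0.645, -0.004]
contact_force: [-0.2, -0.3, -2.7]
gripper_width: 0.224
```

```bash
python3 -c "
from h import *
delta([.50,-.15,.05],-5)"
```

```text
{'shift_mm': array([ -5.5,  12.6, 206.6]), 'turn': array([-0.98, -0.29, -4.6 ]), 'shift_after': array([ -5.3,   8.7, 206.9])} pos [ 0.4918 -0.1439  0.2569] t 16.1 F [-0.2  -0.33 -2.66] w 0.224
```

Lower.

Emit:
move_arm --rows '[{"tx": 0, "ty": 0.008, "tz": 0.02, "ax": -1, "ay": -0.3, "az": 0, "jaw": 255}, {"tx": 0, "ty": 0, "tz": 0.035, "ax": 0, "ay": 0, "az": 0, "jaw": 255}, {"tx": 0, "ty": 0, "tz": 0.035, "ax": 0, "ay": 0, "az": 0, "jaw": 255}, {"tx": 0, "ty": 0, "tz": 0.035, "ax": 0, "ay": 0, "az": 0, "jaw": 255}, {"tx": 0, "ty": 0, "tz": 0.035, "ax": 0, "ay": 0, "az": 0, "jaw": 255}, {"tx": 0, "ty": 0, "tz": 0.015, "ax": 0, "ay": 0, "az": 0, "jaw": 255}, {"tx": 0, "ty": 0, "tz": 0, "ax": 0, "ay": 0, "az": 0, "jaw": 255}]'

```text
time: 16.8
tool_pos: [0.4987, -0.1416, 0.0733]
tool_rot: [-0.0, 0.773, 0.635, 0.0]
contact_force: [-0.3, 0.7, -3.0]
gripper_width: 0.224
```

```bash
python3 -c "
from h import *
delta([.50,-.15,.006],-9.5)
grab('side','7')"
```

```text
{'shift_mm': array([-8. ,  2.9, 67.3]), 'turn': array([-0.02, -0.02, -1.72]), 'shift_after': array([-8.1,  2.6, 67.3])} pos [ 0.4987 -0.1416  0.0733] t 16.8 F [-0.32  0.7  -3.  ] w 0.224
```

View pics/side7.png

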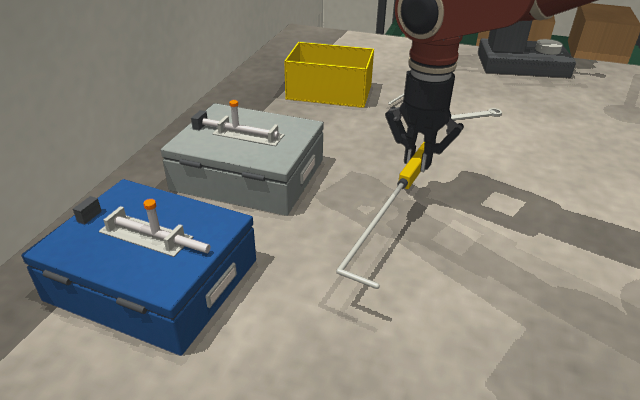

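Emit:
move_arm --rows '[{"tx": 0, "ty": 0, "tz": 0.02, "ax": 0, "ay": 0, "az": 0, "jaw": 255}, {"tx": 0, "ty": 0, "tz": 0.02, "ax": 0, "ay": 0, "az": 0, "jaw": 255}, {"tx": 0, "ty": 0, "tz": 0.015, "ax": 0, "ay": 0, "az": 0, "jaw": 255}, {"tx": 0, "ty": 0, "tz": 0, "ax": 0, "ay": 0, "az": 0, "jaw": 255}]'

```text
time: 17.25
tool_pos: [0.5038, -0.1429, 0.0236]
tool_rot: [0.005, 0.775, 0.632, 0.003]
contact_force: [-0.0, 0.1, -3.2]
gripper_width: 0.218
```

```bash
python3 -c "
from h import *
delta([.50,-.15,.004],-9.5)"
```

```text
{'shift_mm': array([-7.6, -2.5, 19.6]), 'turn': array([ 0.62,  0.11, -2.06]), 'shift_after': array([-7.6, -2.5, 19.6])} pos [ 0.5038 -0.1429  0.0236] t 17.25 F [-0.01  0.13 -3.16] w 0.218
```

Emit:
move_arm --rows '[{"tx": 0, "ty": 0, "tz": 0.008, "ax": 0.6, "ay": 0, "az": 0, "jaw": 255}, {"tx": 0, "ty": 0, "tz": 0.006, "ax": 0, "ay": 0, "az": 0, "jaw": 255}, {"tx": 0, "ty": 0, "tz": 0, "ax": 0, "ay": 0, "az": 0, "jaw": 255}]'

```text
time: 17.55
tool_pos: [0.5064, -0.1439, 0.0118]
tool_rot: [0.003, 0.775, 0.632, 0.0]
contact_force: [-0.2, -0.4, -1.3]
gripper_width: 0.22
```

```bash
python3 -c "
from h import *
delta([.50,-.15,.004],-9.5)"
```

```text
{'shift_mm': array([-7.2, -5. ,  7.8]), 'turn': array([ 0.26,  0.17, -2.14]), 'shift_after': array([-7. , -5.3,  7.8])} pos [ 0.5064 -0.1439  0.0118] t 17.55 F [-0.23 -0.38 -1.34] w 0.22
```

Emit:
move_arm --rows '[{"tx": 0, "ty": 0, "tz": 0.004, "ax": 0.3, "ay": 0, "az": 0, "jaw": 255}, {"tx": 0, "ty": 0, "tz": 0.003, "ax": 0, "ay": 0, "az": 0, "jaw": 255}]'

```text
time: 17.75
tool_pos: [0.5075, -0.1445, 0.0058]
tool_rot: [0.002, 0.775, 0.632, -0.001]
contact_force: [-2.9, -1.5, 3.9]
gripper_width: 0.223
```

```bash
python3 -c "
from h import *
delta([.50,-.15,.004],-9.5)
grab('side','8')"
```

```text
{'shift_mm': array([-6.9, -6.2,  1.8]), 'turn': array([ 0.08,  0.2 , -2.15]), 'shift_after': array([-6.7, -6.5,  1.8])} pos [ 0.5075 -0.1445  0.0058] t 17.75 F [-2.92 -1.48  3.85] w 0.223
```

View pics/side8.png

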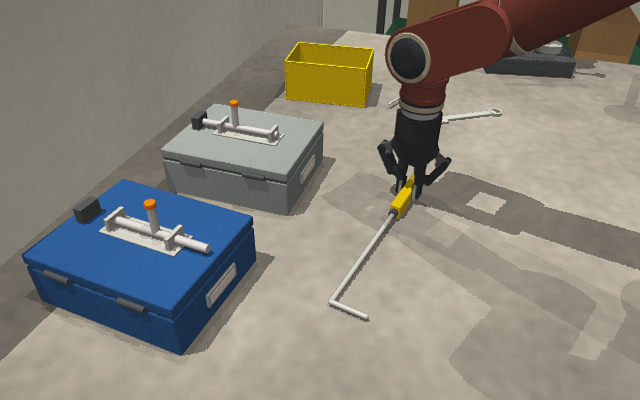

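Emit:
move_arm --rows '[{"tx": 0, "ty": 0, "tz": 0, "ax": 0, "ay": 0, "az": 0, "jaw": 120}, {"tx": 0, "ty": 0, "tz": 0, "ax": 0, "ay": 0, "az": 0, "jaw": 0}, {"tx": 0, "ty": 0, "tz": 0, "ax": 0, "ay": 0, "az": 0, "jaw": 0}, {"tx": 0, "ty": 0, "tz": 0, "ax": 0, "ay": 0, "az": 0, "jaw": 0}, {"tx": 0, "ty": 0, "tz": 0, "ax": 0, "ay": 0, "az": 0, "jaw": 0}, {"tx": 0, "ty": 0, "tz": 0, "ax": 0, "ay": 0, "az": 0, "jaw": 0}]'

```text
time: 18.4
tool_pos: [0.5097, -0.1454, 0.0081]
tool_rot: [0.004, 0.775, 0.632, 0.0]
contact_force: [-0.8, 0.6, 0.4]
gripper_width: 0.999
```

```bash
python3 -c "
from h import *
delta([.50,-.15,.15],-7.4)"
```

```text
{'shift_mm': array([  -7.1,   -7.7, -141.9]), 'turn': array([ 0.35,  0.25, -4.26]), 'shift_after': array([  -5.8,   -9. , -141.9])} pos [ 0.5097 -0.1454  0.0081] t 18.4 F [-0.8   0.56  0.4 ] w 0.999
```

Emit:
move_arm --rows '[{"tx": 0, "ty": 0, "tz": -0.01, "ax": 0.3, "ay": 0, "az": 0, "jaw": 0}, {"tx": 0, "ty": 0, "tz": -0.025, "ax": 0, "ay": 0, "az": 0, "jaw": 0}, {"tx": 0, "ty": 0, "tz": -0.035, "ax": 0, "ay": 0, "az": 0, "jaw": 0}, {"tx": 0, "ty": 0, "tz": -0.04, "ax": 0, "ay": 0, "az": 0, "jaw": 0}, {"tx": 0, "ty": 0, "tz": -0.04, "ax": 0, "ay": 0, "az": 0, "jaw": 0}, {"tx": 0, "ty": 0, "tz": -0.04, "ax": 0, "ay": 0, "az": 0, "jaw": 0}, {"tx": 0, "ty": 0, "tz": 0, "ax": 0, "ay": 0, "az": 0, "jaw": 0}, {"tx": 0, "ty": 0, "tz": 0, "ax": 0, "ay": 0, "az": 0, "jaw": 0}]'

```text
time: 19.2
tool_pos: [0.5088, -0.1441, 0.2095]
tool_rot: [0.001, 0.775, 0.632, -0.002]
contact_force: [0.1, -1.0, -0.7]
gripper_width: 1.001
```

```bash
python3 -c "
from h import *
s=manip.state();print(s['time'],s['tool_pos'],s['contact_force'])
ft=grab('top','9');fs=grab('side','9')
for f in(ft,fs):
  for b in blobs(f,*O): print(cv2.minAreaRect(b)[0],onz(f,*cv2.minAreaRect(b)[0],.149))"
```

```text
19.2 [ 0.5088269  -0.14408429  0.20952517] [ 0.07754493 -0.95677762 -0.67425089]
(205.25003051757812, 100.7500228881836) [0.80848602 0.18528184 0.149     ]
(366.3000183105469, 83.40000915527344) [ 0.8364344  -0.12677805  0.149     ]
(149.5, 204.0) [0.80846212 0.18788924 0.149     ]
(233.0, 103.0) [ 0.83573388 -0.12206758  0.149     ]
```

View pics/side9.png

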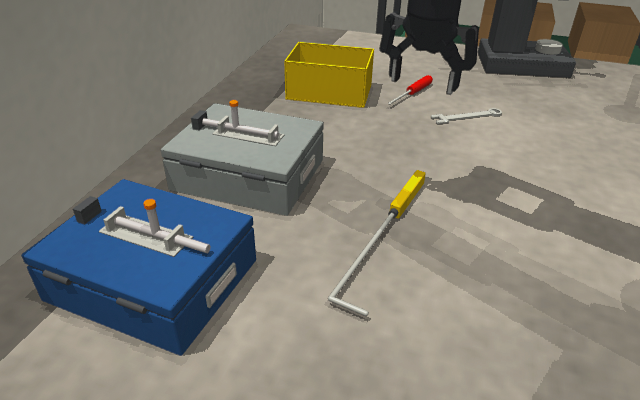

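View pics/top9.png

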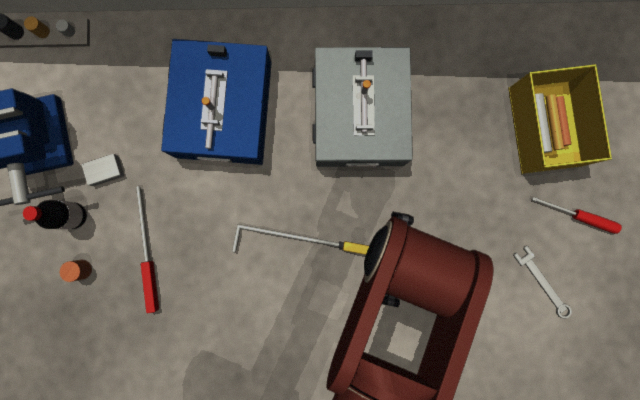

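```bash
python3 -c "
from h import *
ft=grab('top');fs=grab('side');print(tri(ft,(239,227.5),fs,(333,301)))
print(manip.job_done())"
```

```text
(array([0.5641303 , 0.14830518, 0.00619445]), np.float64(0.0006705946560505681))
the job is handed in; nothing more can be done
None
```

The blue case's bolt is drawn fully open with the hook. The hook is back on the bench, released, and I handed the job in at about 19 s of the 59 s allowed.

- **Hook use:** I gripped the hook by its yellow handle and lowered the crook behind the blue post, with its axis about 132 mm above the bench. I then pulled along the case towards the robot. The pull force rose from about 1 N to 13–17 N while the tool stopped moving, which I take as the hard stop.
- **Blue bolt:** The orange cap moved about 47 mm to x ≈ 0.808. The measured case pose predicts 0.807 for a fully drawn bolt. The difference from 50 mm fits a starting value of about 3 mm.
- **Grey bolt:** Its cap is at the same pixels as at the start in both views, (366.3, 83.4) from the top and (233, 103) from the side.
- **Hook at the end:** It lies on the bench. The gripper is open, about 0.2 m above the bench, and touching nothing.
- **Robot contact:** In the pictures only the hook reached over the case. The wrist force never read above about 18 N, well under the limit.

- **Drift:** The moves drifted more than commanded: about 5° of tilt and 50 mm of height in one turn in the air. I corrected each one before working near the case.
- **Crook height:** The last two-camera check put the crook's corner at 6 mm instead of the nominal 14 mm. I put that down to reading pixels by eye and the calibration, since the pictures show the hook flat.

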